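# Push the bur rack through the gated chute

### The job

Press the long paddle of the chute's spring gate down with one fingertip and hold the gate open with it while another finger pushes the wooden bur rack along the chute, past the gate, until it is fully home against the end stop; then let go, so that the gate falls shut behind the rack. The rack is only pushed, never lifted or tipped; rack and gate must not knock or press on each other; leave the tin, the green bar and the loupe alone.

Things in the scene. Friction and masses are not known exactly. Their poses are not given: they have to be found in the camera images.
- chute: Fixed wooden chute. Origin on the bench under the gate leaf, on the channel's centre line. x: travel of the rack (entry at -x, end stop at +x); y: towards the gate's hinge and paddle; z up. Plywood base x -175 to +100, y -55 to +100 mm; channel floor 6 mm up; channel y -35 to +35; walls 8 mm thick, top at z 20 mm on the paddle side, 32 mm on the other.
- chute_stop (a point): Point on the chute's floor at the middle of the end stop's face: chute x +75, y 0, z 6 mm. The stop's top is at z 36 mm. A rack fully home has its front on this face and its origin 30 mm before it (chute x +45).
- gate (a joint): Gate angle, rad: 0 shut (at rest), grows as the paddle is pressed down, stop at 1.2. A see-saw on a rod along chute x at y +52, z 34 mm; brackets at x -158 and +53, y 45 to 58, up to z 41. Paddle outside the channel, leaf inside. A spring shuts it: 3 to 4 N down on the paddle's outer part holds 1.0; let go, it swings shut. A rack pushed on the leaf cannot open it. From 0.9 on it clears the rack.
- gate_paddle (a point): On the paddle, mid-length, 10 mm from its outer edge; moves with the gate. A 34 mm wide, 4 mm thick aluminium strip along chute x from -150 to +45 mm: a fingertip can slide along it. Shut, it slopes up from y +64, z 34 to y +82, z 62 (this point: x -52, y +77, z 54). At joint 1.0 it is level, top at z 26, y +58 to +95 (this point: y +82, z 24).
- gate_leaf (a point): Lower end of the gate leaf: chute x 0, y +22, z 16 mm when shut, z about 49 at joint 1.0. Shut, the leaf (x -5 to +5) blocks y +15 to +35, z 16 to 39 mm. Open, it stands up between y +14 and +50, top up to z 74 mm, between the two fingers: the finger that passes it in the channel must stay at y below +11.
- rack: Loose wooden bur rack, 0.14 to 0.28 kg: block 60 (x) by 66 (y) by 24 mm high with small steel burs up to 37 mm. At its rear an upright push plate, x -30 to -22, y -30 to +12, rises to 44 mm over the underside; its rear face is flush with the block's. Origin: centre of the underside; axes as the chute's. It starts on the channel floor before the gate, front 20 to 48 mm from the chute's origin.
- solder_tin: Bystander: loose round tin, green lid, 65 mm across, 21 mm high; origin at its underside.
- polish_bar: Bystander: loose green bar, 37 x 92 x 33 mm; origin at its underside.
- loupe: Bystander: loose folding loupe, 22 x 36 x 14 mm; origin at its underside.
Mind the look-alikes: they are no part of the job. Of the things shaped like the rack, the wooden one is meant.

How it is judged:
By the outcome, as a careful person would: the job done as asked, in the order asked, and still so for the second after the job is handed in, with the robot touching nothing.
It also fails if it takes over 38 s, if anything falls off the work surface, if the arm or the gripper's body presses on something with over 40 N, if the wrist force passes 120 N, or if a joint passes its speed limit or range.

### The arm

A 6-joint arm with a two-finger parallel gripper is mounted at the origin on a cart in front of the work surface, level with it; the furniture and walls round the work are solid. World frame = base frame: x ahead of the robot, y to its left, z up, the work surface at z = 0. Lengths are in m, angles in degrees, forces in N, time in s.
With the tool pointing down it reaches from about 0.25 to 0.725 m from the base axis. Payload 9.7 kg.
Tool frame: the origin (TCP) lies on the centre line of the jaws, within the pads' length; the fingertips stand tip_reach ahead of it and the grasp point (between the pads) lies 2 mm behind it (tip_reach is the distance from the TCP to the fingertips, in m); z points along the fingers, y is the direction in which the jaws open and shut (so a half turn about z gives the same grasp; the last joint's range is limited). The gripper opens to 85 mm and grips with 20 to 120 N. Pads are 22 mm wide; open, the fingers measure 114 mm over their backs; the gripper's body (76 mm by 85 mm) begins 54 mm behind the grasp point. The pads swing forward as they close: fully open they stand 13 mm farther back than shut.
Start: joints at [-71.62, 4.979, 10.078, 95.1, 0, 90], TCP at [0.173, -0.522, 0.248] pointing down, gripper open.
Joint ranges: [-179.16, 179.16], [-48.56, 103.87], [-65.8, 70.77], [-126.05, 130.52], [-82.76, 87.17], [-180, 180]. Speed limits (degrees/s): [127.2, 127.2, 147.25, 180, 180, 180].

### API

Orientations are given as [roll, pitch, yaw] about the fixed x, y, z axes, in that order (R = Rz(yaw) Ry(pitch) Rx(roll)).
In Python, from workcell import get_obs, camera, calibration, job_done, tip_reach gives the robot as it stands.
- The arm moves only by the tool apply_moves, never from a script. Its argument "rows" is a list of rows, each a list of 7 numbers: the shift along the world's x, y, z in mm, then the turn, a rotation vector about the world's x, y, z in degrees, then the closure, from 0 (fully open) to 1 (shut). A call has 1 to 20 rows; each row shifts and turns the commanded pose from where the row before left it; what a row does not reach is not made up. A row lasts 1/8 s, in which the tool goes at most 62.5 mm and 10.7 degrees, less where a joint would pass 70% of its speed; a pose out of reach is approached as far as the arm can. A call with a gripper value outside its range is refused whole. The fingers move at their own pace and stop on an object; "grip_force" is the grip in N (left out, the last holds). Time passes only in rows, so rows that do not move let the fingers close. It gives the time, the measured TCP pose, the force and the opening at its end, in the units of the state.
- get_obs(): the state, without advancing time (a new reading comes with each control period).
- camera(name): name is "side" or "top"; returns the picture (400x640x3 uint8, red, green, blue); there is no depth.
- calibration(name): a dict with "intrinsics" (3x3 intrinsics, pixels), "T" (4x4, takes a point from camera to world coordinates). Camera axes: x right, y down, z forward; pixel columns grow to the right and rows downward; lengths in m; the calibration is good to about 2 mm. A picture is of the moment at which its call begins. calibration takes no time and is no camera call.
- job_done(): hands the job in, once; it reports no verdict.
The state is a dict: "time": time; "q": joint angles; "qd": joint speeds; "joint_efforts": joint torques, N m; "ee_pos": TCP position; "tcp_rot": TCP orientation; "wrist_force": force on the tool from outside, world axes, zero at the start; "torque": the same for the moment, N m; "opening": finger opening in m.
Only numpy, scipy, OpenCV 4.12 (cv2) and the standard library are available. Lean on these libraries where they do the work, as an engineer would, in place of code of your own. Each camera call takes 0.05 s, during which the arm holds its last target.

## Working session

There is one attempt and no reset: what is moved stays moved. The work goes in short steps, Python scripts to look and compute and a tool call to move; the robot and the scene stay as the last step left them, time stands still between calls to the robot, and variables do not carry over. Pictures are saved under pics/ and viewed, and the job is handed in when it is done.

Besides the shell and the picture viewer there is one more tool, called after ">>>" as name(argument=value, ...) on one line, values as JSON. apply_moves: Moves the arm, as the interface text tells. Its arguments: {"type":"object","properties":{"rows":{"type":"array","items":{"type":"array","items":{"type":"number"}}},"grip_force":{"type":"number"}},"required":["rows"]}

```bash
ls; mkdir -p pics; python3 - <<'E'
from workcell import *
import cv2
for n in("side","top"):
    im=camera(n); cv2.imwrite(f"pics/{n}0.png",im[:,:,::-1]); c=calibration(n); print(n,c)
print(get_obs(), tip_reach() if callable(tip_reach) else tip_reach)
E
```

```text
pics
side {'intrinsics': array([[510.29468933,   0.        , 325.87409309],
       [  0.        , 510.29468933, 197.12171382],
       [  0.        ,   0.        ,   1.        ]]), 'T': array([[-0.9934676 , -0.08872895,  0.07175857,  0.53319501],
       [-0.11192965,  0.63521298, -0.76418337,  0.57573078],
       [ 0.02222321, -0.76722334, -0.64099492,  0.62752981],
       [ 0.        ,  0.        ,  0.        ,  1.        ]])}
top {'intrinsics': array([[366.76537934,   0.        , 319.06560517],
       [  0.        , 366.76537934, 200.76052337],
       [  0.        ,   0.        ,   1.        ]]), 'T': array([[ 0.00815723, -0.9826229 ,  0.18543379,  0.4370379 ],
       [-0.99984581, -0.00513103,  0.01679361, -0.08781956],
       [-0.01555032, -0.18554219, -0.98251325,  0.91337311],
       [ 0.        ,  0.        ,  0.        ,  1.        ]])}
{'time': 0.1, 'q': array([-7.16188927e+01,  5.00924274e+00,  1.00396053e+01,  9.50987817e+01,
        1.38281400e-03,  9.00008283e+01]), 'qd': array([-0.0538658 , -0.11997183,  0.10172094, -0.02458236,  0.05190708,
       -0.04302885]), 'joint_efforts': array([-4.63920987e-04, -5.21562016e+01,  4.65653515e+01,  1.60782225e-02,
       -2.03123636e-05,  7.77334549e-06]), 'ee_pos': array([ 0.17338605, -0.52177157,  0.247647  ]), 'tcp_rot': array([-1.79931581e+02, -1.38182385e-03,  1.83802773e+01]), 'wrist_force': array([-1.27732563,  0.05988663, -0.75351322]), 'torque': array([-0.06426682, -0.0125912 , -0.00282425]), 'opening': 0.08534553048575935} 0.017
```

View pics/side0.png

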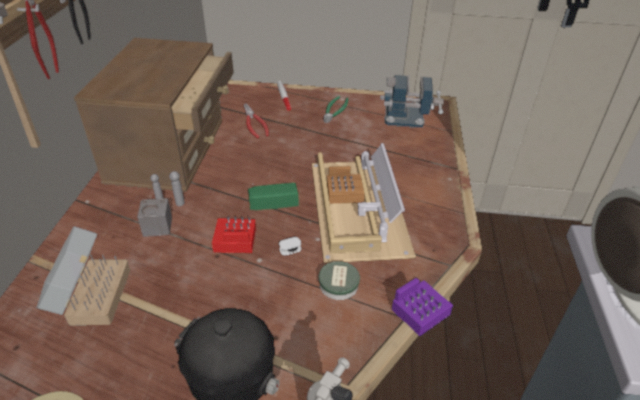

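View pics/top0.png

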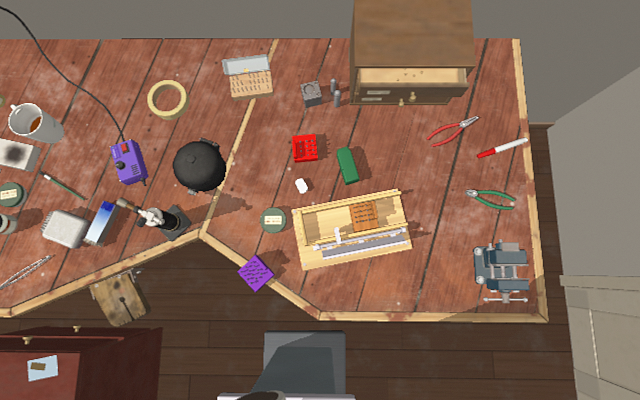

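```bash
python3 - <<'E'
import cv2
t=cv2.imread("pics/top0.png")[175:285,280:430]; cv2.imwrite("pics/topz.png",cv2.resize(t,None,fx=5,fy=5,interpolation=cv2.INTER_CUBIC))
t=cv2.imread("pics/side0.png")[135:270,295:425]; cv2.imwrite("pics/sidez.png",cv2.resize(t,None,fx=4.4,fy=4.4,interpolation=cv2.INTER_CUBIC))
E
```

```text
(no output)
```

View pics/topz.png

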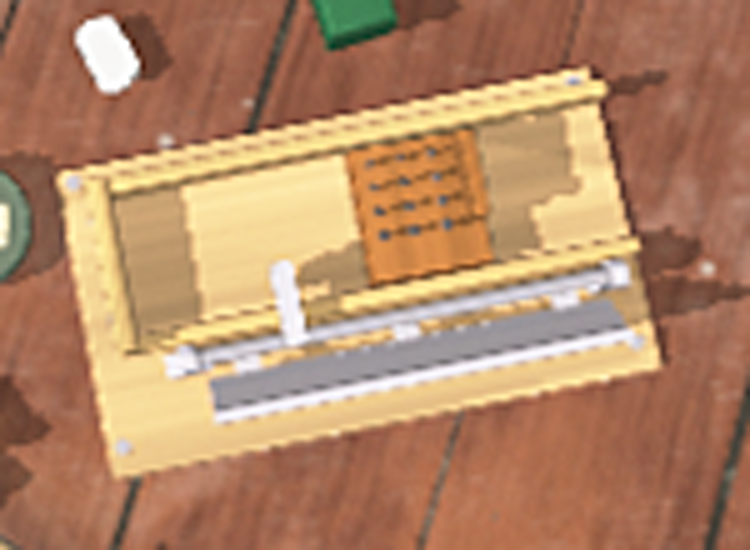

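View pics/sidez.png

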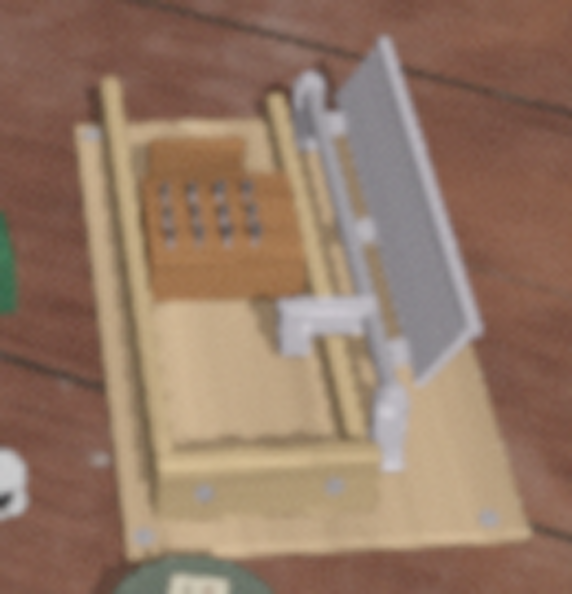

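```bash
cat > h.py <<'E'
import numpy as np
from workcell import calibration
C={n:calibration(n) for n in("side","top")}
def ray(n,u,v,z):
    c=C[n];d=c["T"][:3,:3]@np.linalg.inv(c["intrinsics"])@[u,v,1];o=c["T"][:3,3]
    return o+d*(z-o[2])/d[2]
def proj(n,p):
    c=C[n];q=np.linalg.inv(c["T"])@np.r_[p,1];q=c["intrinsics"]@q[:3];return q[:2]/q[2]
tz=lambda u,v:(280+u/5-.4,175+v/5-.4)
sz=lambda u,v:(295+u/4.4-.4,135+v/4.4-.4)
def fit(ch,w):
    ch=np.array(ch,float);w=np.array(w);a=ch-ch.mean(0);b=w-w.mean(0)
    th=np.arctan2((a[:,0]*b[:,1]-a[:,1]*b[:,0]).sum(),(a*b).sum())
    R=np.array([[np.cos(th),-np.sin(th)],[np.sin(th),np.cos(th)]])
    t=w.mean(0)-R@ch.mean(0);return th,t,w-(ch@R.T+t)
E
python3 - <<'E'
from h import *
P=[("top",115,476,100,100,6),("top",662,370,-175,100,6),("side",78,128,-175,-55,6),("side",130,558,100,-55,6),("side",530,535,100,100,6),
("top",133,350,75,35,20) ,("top",105,178,75,-35,34)]
W=[];ch=[]
for n,u,v,x,y,z in P:
    p=ray(n,*(tz if n=="top" else sz)(u,v),z/1000);W.append(p[:2]*1000);ch.append((x,y));print(n,x,y,(p*1000).round(1))
for k in(5,7):
    th,t,r=fit(ch[:k],W[:k]);print(np.degrees(th),t,r.round(1))
th,t,_=fit(ch[:5],W[:5])
R=np.array([[np.cos(th),-np.sin(th)],[np.sin(th),np.cos(th)]])
print("axes",R)
def chut(n,u,v,z):
    p=ray(n,*(tz if n=="top" else sz)(u,v),z/1000)[:2]*1000;return (R.T@(p-t)).round(1)
# rack: side top-front edge z 6+24
print("front edge",chut("side",157,262,30),chut("side",304,262,30), "bottom front",chut("side",157,299,6),chut("side",303,297,6))
print("top view front edge",chut("top",347,152,30),chut("top",372,284,30),"rear plate top",chut("top",470,130,50),chut("top",492,262,30),chut("top",487,215,50))
print("plate side view",chut("side",150,138,50),chut("side",243,140,50))
print("leaf",chut("top",285,265,45),"paddle outer edge",chut("top",215,420,62),chut("top",632,338,62),chut("side",385,40,62),chut("side",480,328,62))
for nm,(u,v),z in(("tin",(273,220),21),("loupe",(302,186),14),("bar",(347,165),33)):
    p=ray("top",u,v,z/1000)[:2]*1000;print(nm,p.round(),(R.T@(p-t)).round())
E
```

```text
top 100 100 [437.1 -33.6   6. ]
top -175 100 [ 490.3 -300.8    6. ]
side -175 -55 [ 642.5 -268.1    6. ]
side 100 -55 [ 5.871e+02 -3.000e-01  6.000e+00]
side 100 100 [437.2 -32.4   6. ]
top 75 35 [497.3 -42.2  20. ]
top 75 -35 [579.4 -28.1  34. ]
101.62517632191796 [ 554.03276071 -109.59337588] [[ 1.2 -1.8]
 [-1.   0.4]
 [-0.7  1.8]
 [-0.7  0.2]
 [ 1.3 -0.6]]
101.62835399056513 [ 553.8689479 -109.313334 ] [[ 1.4 -2.1]
 [-0.9  0.1]
 [-0.6  1.5]
 [-0.5 -0. ]
 [ 1.4 -0.8]
 [-7.2  0.7]
 [ 6.4  0.7]]
axes [[-0.20150834 -0.9794868 ]
 [ 0.9794868  -0.20150834]]
front edge [-43.8 -30.8] [-39.8  30.8] bottom front [-48.  -29.7] [-45.2  32.8]
top view front edge [-43.6 -31.4] [-41.9  34.1] rear plate top [-101.4  -27.1] [-100.9   35. ] [-100.2   14.4]
plate side view [-103.8  -28.5] [-99.9  11.6]
leaf [-1.9 18.5] paddle outer edge [45. 84.] [-150.9   84.6] [-155.3   82.6] [42.3 84.6]
tin [557.  40.] [146. -33.]
loupe [644. -29.] [  61. -105.]
bar [ 694. -141.] [ -59. -131.]
```

>>> apply_moves(rows=[[30.8,23.8,0,0,0,6.94,0],[30.8,23.8,0,0,0,6.94,0],[30.8,23.8,0,0,0,6.94,0],[30.8,23.8,0,0,0,6.94,0],[30.8,23.8,0,0,0,6.94,0],[30.8,23.8,0,0,0,6.94,0],[30.8,23.8,0,0,0,6.94,0],[30.8,23.8,0,0,0,6.94,0],[30.8,23.8,0,0,0,6.94,0],[30.8,23.8,0,0,0,6.94,0],[30.8,23.8,0,0,0,6.94,0],[30.8,23.8,0,0,0,6.94,0],[0,0,-40,0,0,0,0],[0,0,-40,0,0,0,0],[0,0,-40,0,0,0,0],[0,0,0,0,0,0,0],[0,0,0,0,0,0,0]])

```text
time: 2.22
ee_pos: [0.5434, -0.2366, 0.1299]
tcp_rot: [179.9, 0.0, 101.7]
wrist_force: [0.9, 0.1, 0.3]
opening: 0.0855
```

```bash
cat >> h.py <<'E'
th=np.radians(101.62); t=np.array([554.0,-109.6])
R=np.array([[np.cos(th),-np.sin(th)],[np.sin(th),np.cos(th)]])
def w(x,y): return R@[x,y]+t
def c(p): return R.T@(np.asarray(p)[:2]*1000-t)
E
cat > snap.py <<'E'
import sys,cv2
from h import *
from workcell import *
k=sys.argv[1]
for n,(x0,y0,x1,y1),f in(("top",(280,165,440,285),5),("side",(285,90,445,270),4)):
    im=camera(n)[:,:,::-1][y0:y1,x0:x1]; cv2.imwrite(f"pics/{n}{k}.png",cv2.resize(im,None,fx=f*.85 if n=="side" else f,fy=f*.85 if n=="side" else f,interpolation=cv2.INTER_CUBIC))
o=get_obs();print(o["time"],o["ee_pos"]*1000,o["tcp_rot"],o["wrist_force"],o["opening"],"chute",c(o["ee_pos"]),"tip",tip_reach)
E
python3 snap.py a
```

```text
2.325 [ 543.86892254 -236.77040758  130.52712504] [1.79860368e+02 9.80523484e-02 1.01653327e+02] [-0.34548606 -0.85303427  0.34419095] 0.08567739734729944 chute [-122.52345008   35.53808483] tip 0.017
```

View pics/sidea.png

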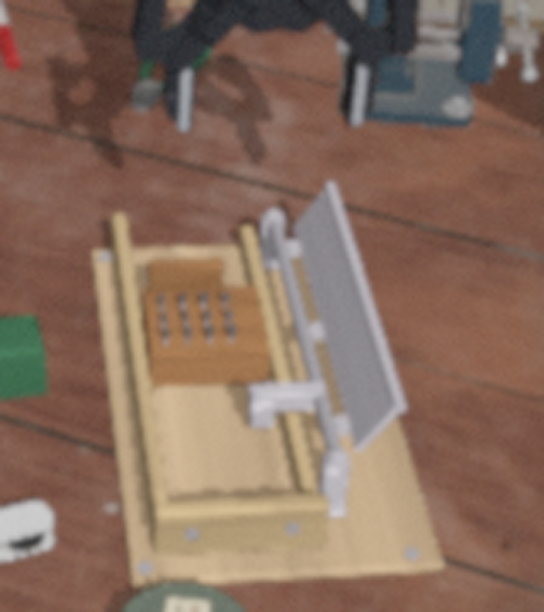

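View pics/topa.png

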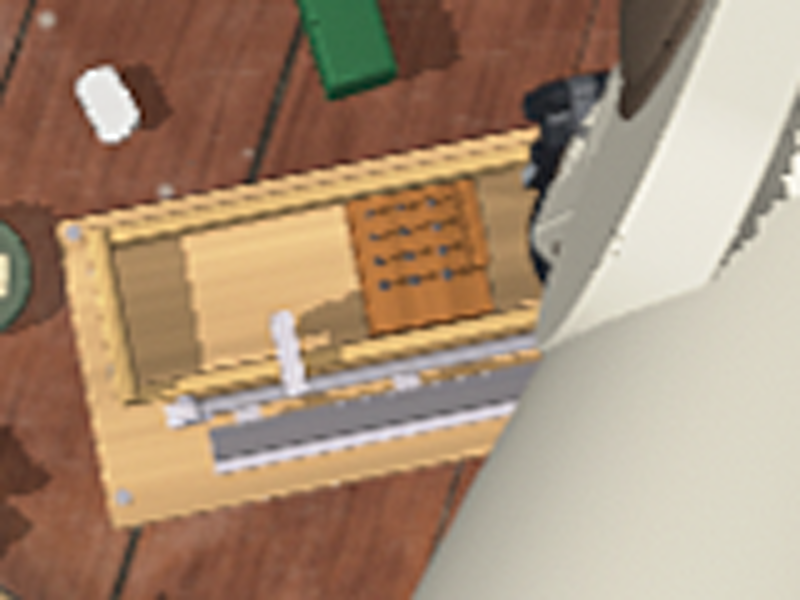

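```bash
python3 - <<'E'
from h import *
def onx(u,v,X):
    u=285+u/3.4-.4;v=90+v/3.4-.4
    a=ray("side",u,v,0);b=ray("side",u,v,.2)
    ca,cb=c(a),c(b);s=(X-ca[0])/(cb[0]-ca[0]);return (ca+s*(cb-ca)).round(1),round(s*200,1)
for p in((168,122),(179,130),(190,130),(350,122),(366,126),(371,124)):
  print(p,[onx(*p,X) for X in(-111.5,-122)])
E
```

```text
(168, 122) [(array([-111.5,  -20.4]), np.float64(134.9)), (array([-122. ,  -19.1]), np.float64(128.3))]
(179, 130) [(array([-111.5,  -14.3]), np.float64(129.7)), (array([-122. ,  -12.9]), np.float64(123.1))]
(190, 130) [(array([-111.5,   -8.3]), np.float64(129.5)), (array([-122. ,   -6.9]), np.float64(122.9))]
(350, 122) [(array([-111.5,   78.4]), np.float64(131.5)), (array([-122.,   81.]), np.float64(124.9))]
(366, 126) [(array([-111.5,   87.4]), np.float64(128.7)), (array([-122. ,   90.2]), np.float64(122.1))]
(371, 124) [(array([-111.5,   90. ]), np.float64(129.9)), (array([-122. ,   92.8]), np.float64(123.2))]
```

>>> apply_moves(rows=[[0,0,-20,0,0,0,0],[0,0,-20,0,0,0,0],[0,0,-12,0,0,0,0],[0,0,-8,0,0,0,0],[0,0,0,0,0,0,0],[0,0,0,0,0,0,0]])

```text
time: 3.08
ee_pos: [0.5436, -0.2364, 0.0692]
tcp_rot: [179.9, 0.0, 101.7]
wrist_force: [0.2, 0.7, 0.8]
opening: 0.0852
```

```bash
python3 snap.py b
```

```text
3.175 [ 543.44558278 -236.44931227   69.06050807] [1.79939414e+02 3.34346472e-02 1.01662991e+02] [-0.47859722  0.79837455  2.6912659 ] 0.08541364834326266 chute [-122.1236666    35.88807328] tip 0.017
```

View pics/sideb.png

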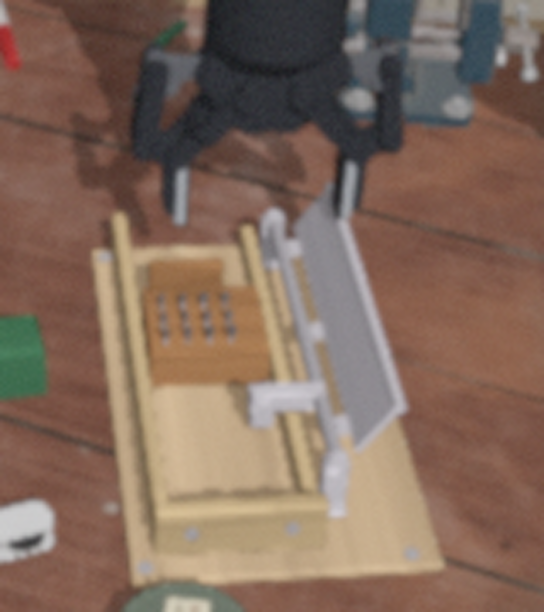

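>>> apply_moves(rows=[[0,0,-4,0,0,0,0],[0,0,-4,0,0,0,0],[0,0,-4,0,0,0,0],[0,0,-4,0,0,0,0],[0,0,-4,0,0,0,0],[0,0,-4,0,0,0,0],[0,0,0,0,0,0,0],[0,0,0,0,0,0,0]])

```text
time: 4.18
ee_pos: [0.543, -0.2363, 0.0444]
tcp_rot: [180.0, -0.0, 101.7]
wrist_force: [0.1, 0.0, 2.3]
opening: 0.0854
```

```bash
python3 snap.py c
```

```text
4.275 [ 543.06080514 -236.32803626   44.44587192] [1.79993082e+02 7.14573438e-04 1.01658818e+02] [0.20295358 0.03917546 2.28576011] 0.08531130390338255 chute [-121.92737428   36.24053751] tip 0.017
```

View pics/sidec.png

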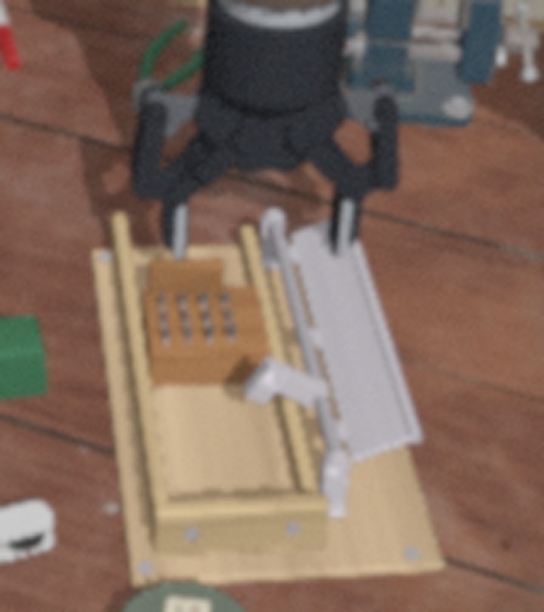

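```bash
cat >> h.py <<'E'
def onx(u,v,X):
    u=285+u/3.4-.4;v=90+v/3.4-.4
    a=ray("side",u,v,0);b=ray("side",u,v,.2)
    ca,cb=c(a),c(b);s=(X-ca[0])/(cb[0]-ca[0]);return (ca+s*(cb-ca)).round(1),round(s*200,1)
E
python3 - <<'E'
from h import *
print(onx(421,438,45),onx(355,456,45), "tip",onx(345,254,-111),onx(179,254,-111),onx(404,408,45))
E
```

```text
(array([45. , 94.6]), np.float64(42.7)) (array([45., 62.]), np.float64(32.3)) tip (array([-111. ,   84.3]), np.float64(43.7)) (array([-111. ,  -11.3]), np.float64(47.9)) (array([45. , 83.4]), np.float64(63.4))
```

>>> apply_moves(rows=[[0,0,-4,0,0,0,0],[0,0,-4,0,0,0,0],[0,0,-3,0,0,0,0],[0,0,-3,0,0,0,0],[0,0,-2.5,0,0,0,0],[0,0,0,0,0,0,0],[0,0,0,0,0,0,0]])

```text
time: 5.15
ee_pos: [0.5432, -0.2364, 0.028]
tcp_rot: [180.0, 0.0, 101.7]
wrist_force: [3.7, -0.1, 4.4]
opening: 0.0855
```

```bash
python3 snap.py d
```

```text
5.25 [ 543.16410707 -236.33947216   27.98701766] [1.79980304e+02 6.69102119e-03 1.01663309e+02] [3.12761089 1.18527689 4.71992228] 0.08566484739489943 chute [-121.95938287   36.14165617] tip 0.017
```

View pics/sided.png

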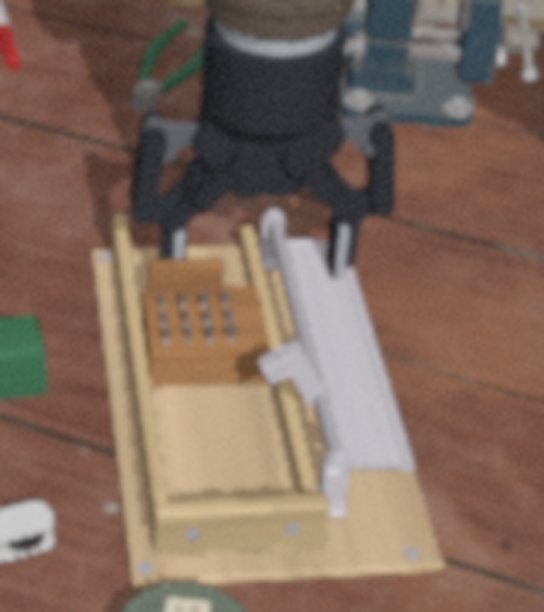

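```bash
python3 - <<'E'
from h import *
print(onx(413,467,45),onx(340,277,-111),onx(347,275,-111),onx(267,385,5))
E
```

```text
(array([45., 93.]), np.float64(22.7)) (array([-111.,   83.]), np.float64(27.3)) (array([-111. ,   86.9]), np.float64(28.6)) (array([ 5. , 21.8]), np.float64(47.7))
```

>>> apply_moves(rows=[[-0.4,1.96,0,0,0,0,0],[-0.4,1.96,0,0,0,0,0],[-0.4,1.96,0,0,0,0,0],[-0.4,1.96,0,0,0,0,0],[-0.4,1.96,0,0,0,0,0],[-0.4,1.96,0,0,0,0,0],[-0.6,2.94,0,0,0,0,0],[-0.8,3.92,0,0,0,0,0],[-0.8,3.92,0,0,0,0,0],[-0.8,3.92,0,0,0,0,0],[-0.8,3.92,0,0,0,0,0],[0,0,0,0,0,0,0]])

```text
time: 6.75
ee_pos: [0.5367, -0.2054, 0.0278]
tcp_rot: [180.0, -0.0, 101.7]
wrist_force: [0.8, 0.2, 3.8]
opening: 0.0855
```

```bash
python3 snap.py e
```

```text
6.85 [ 536.73693536 -205.40634051   27.75714576] [ 1.79997284e+02 -6.20851130e-02  1.01678351e+02] [-0.75862301  1.67073508  4.236693  ] 0.08555021253006487 chute [-90.3656658   36.20655641] tip 0.017
```

View pics/sidee.png

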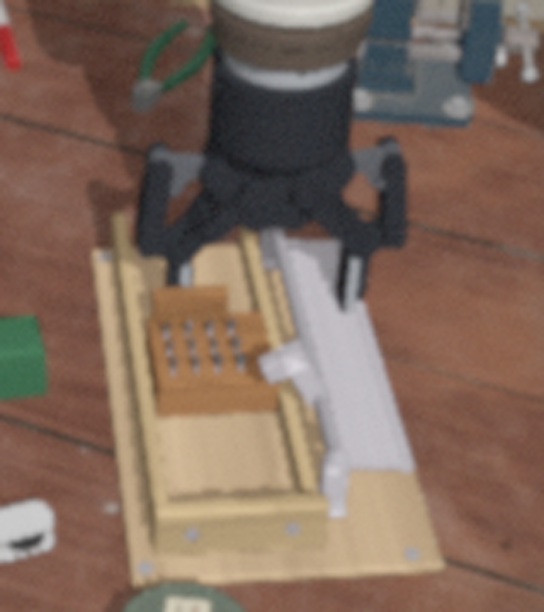

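>>> apply_moves(rows=[[-0.6,2.94,0,0,0,0,0],[-0.8,3.92,0,0,0,0,0],[-0.8,3.92,0,0,0,0,0],[-0.8,3.92,0,0,0,0,0],[-0.8,3.92,0,0,0,0,0],[-0.8,3.92,0,0,0,0,0],[-0.8,3.92,0,0,0,0,0],[-0.8,3.92,0,0,0,0,0],[-0.8,3.92,0,0,0,0,0],[-0.8,3.92,0,0,0,0,0],[-0.6,2.94,0,0,0,0,0],[0,0,0,0,0,0,0]])

```text
time: 8.35
ee_pos: [0.5283, -0.1643, 0.0278]
tcp_rot: [180.0, -0.0, 101.7]
wrist_force: [-0.4, -0.2, 2.9]
opening: 0.0852
```

```bash
python3 snap.py f
```

```text
8.45 [ 528.33283142 -164.35557786   27.73583034] [ 1.79998934e+02 -5.82159730e-02  1.01672899e+02] [-0.24322336  0.95655786  4.30783999] 0.08512223292516703 chute [-48.46348519  36.16997998] tip 0.017
```

View pics/sidef.png

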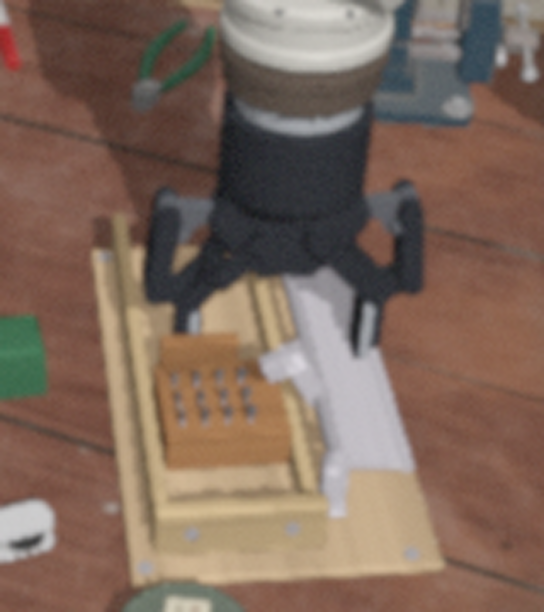

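```bash
python3 - <<'E'
from h import *
for p in((215,288),(230,272),(245,262),(285,272),(325,265),(340,285),(355,300),(190,303)): print(p,onx(*p,-38),onx(*p,-48))
for p in((262,358),(297,340),(312,370)): print("leaf",p,onx(*p,0),onx(*p,-5))
E
```

```text
(215, 288) (array([-38. ,  -1.4]), np.float64(78.9)) (array([-48. ,   0.2]), np.float64(71.2))
(230, 272) (array([-38. ,   5.9]), np.float64(89.0)) (array([-48. ,   7.6]), np.float64(81.4))
(245, 262) (array([-38. ,  13.4]), np.float64(95.1)) (array([-48. ,  15.2]), np.float64(87.6))
(285, 272) (array([-38. ,  34.9]), np.float64(87.6)) (array([-48.,  37.]), np.float64(80.1))
(325, 265) (array([-38. ,  55.6]), np.float64(91.2)) (array([-48. ,  58.1]), np.float64(83.7))
(340, 285) (array([-38. ,  64.9]), np.float64(77.7)) (array([-48. ,  67.4]), np.float64(70.0))
(355, 300) (array([-38. ,  73.9]), np.float64(67.4)) (array([-48. ,  76.6]), np.float64(59.5))
(190, 303) (array([-38. , -14.2]), np.float64(69.6)) (array([-48. , -12.7]), np.float64(61.8))
leaf (262, 358) (array([ 0., 19.]), np.float64(61.8)) (array([-5., 20.]), np.float64(57.6))
leaf (297, 340) (array([ 0. , 36.3]), np.float64(72.8)) (array([-5. , 37.4]), np.float64(68.6))
leaf (312, 370) (array([-0. , 45.8]), np.float64(52.3)) (array([-5., 47.]), np.float64(48.0))
```

>>> apply_moves(rows=[[-0.6,2.94,0,0,0,0,0],[-0.8,3.92,0,0,0,0,0],[-0.8,3.92,0,0,0,0,0],[-0.8,3.92,0,0,0,0,0],[-0.8,3.92,0,0,0,0,0],[-0.8,3.92,0,0,0,0,0],[-0.8,3.92,0,0,0,0,0],[-0.8,3.92,0,0,0,0,0],[-0.8,3.92,0,0,0,0,0],[-0.8,3.92,0,0,0,0,0],[-0.6,2.94,0,0,0,0,0],[0,0,0,0,0,0,0]])

```text
time: 9.95
ee_pos: [0.5199, -0.1231, 0.0278]
tcp_rot: [-180.0, -0.0, 101.7]
wrist_force: [-0.0, -0.5, 3.7]
opening: 0.0857
```

```bash
python3 snap.py g
```

```text
10.05 [ 519.91665    -123.19492443   27.76928084] [ 1.79999402e+02 -5.73145531e-02  1.01676980e+02] [-0.44263623  0.5442805   3.60976135] 0.08492197573679985 chute [-6.45123338 36.12309933] tip 0.017
```

View pics/sideg.png

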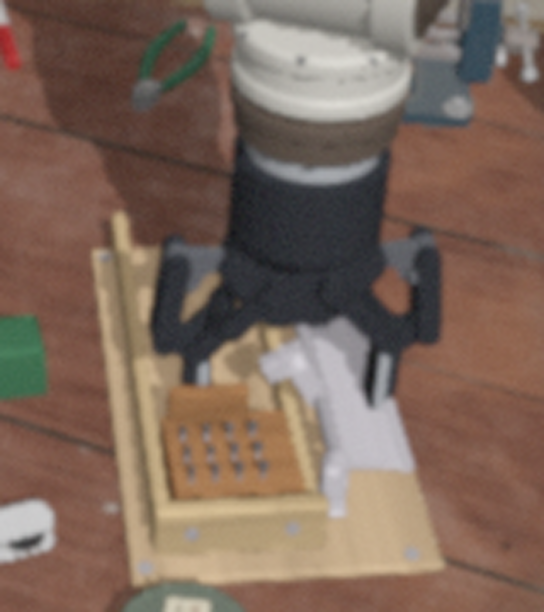

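>>> apply_moves(rows=[[-0.4,1.96,0,0,0,0,0],[-0.4,1.96,0,0,0,0,0],[-0.4,1.96,0,0,0,0,0],[-0.3,1.47,0,0,0,0,0],[-0.2,0.98,0,0,0,0,0],[0,0,0,0,0,0,0]])

```text
time: 10.8
ee_pos: [0.5183, -0.1152, 0.0278]
tcp_rot: [-180.0, -0.0, 101.7]
wrist_force: [0.8, -2.3, 1.9]
opening: 0.0853
```

>>> apply_moves(rows=[[-0.1,0.5,0,0,0,0,0],[-0.1,0.5,0,0,0,0,0],[0,0,0,0,0,0,0]])

```text
time: 11.18
ee_pos: [0.5182, -0.1147, 0.0279]
tcp_rot: [-180.0, 0.1, 101.6]
wrist_force: [-0.2, -6.2, 2.9]
opening: 0.0852
```

>>> apply_moves(rows=[[-0.1,0.5,0,0,0,0,0],[0,0,0,0,0,0,0]])

```text
time: 11.42
ee_pos: [0.5181, -0.1146, 0.028]
tcp_rot: [-180.0, 0.1, 101.6]
wrist_force: [-0.6, -8.0, 3.7]
opening: 0.0856
```

```bash
python3 snap.py i
```

```text
11.525 [ 518.1066137  -114.63752576   28.01785103] [-1.79996597e+02  9.84227713e-02  1.01603995e+02] [-0.24153706 -7.38547005  3.80935647] 0.08572865044057211 chute [ 2.29535864 36.17240903] tip 0.017
```

View pics/sidei.png

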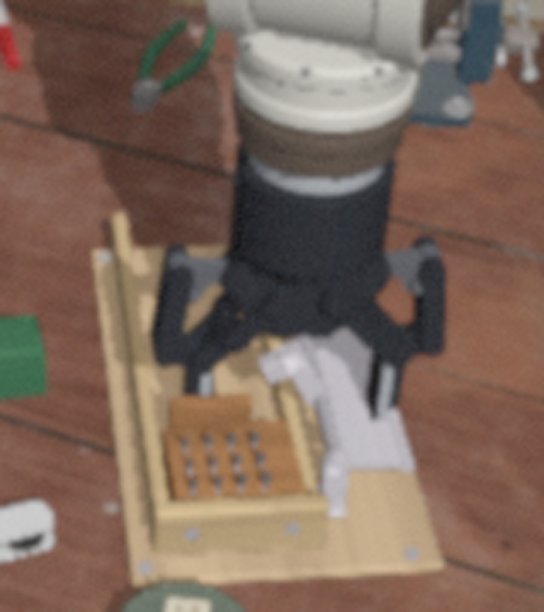

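View pics/topi.png

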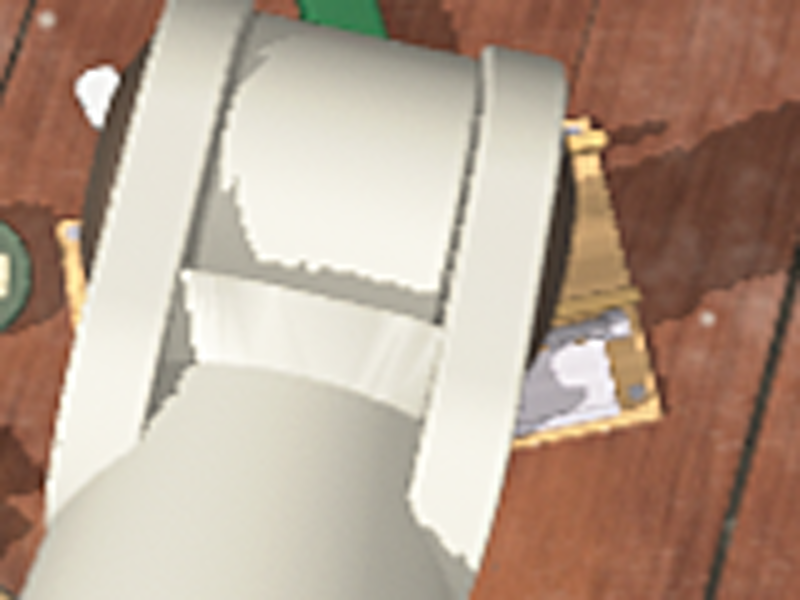

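>>> apply_moves(rows=[[-0.1,0.5,0,0,0,0,0],[-0.1,0.5,0,0,0,0,0],[-0.1,0.5,0,0,0,0,0],[0,0,0,0,0,0,0],[0,0,0,0,0,0,0]])

```text
time: 12.15
ee_pos: [0.5179, -0.1144, 0.0283]
tcp_rot: [-180.0, 0.2, 101.5]
wrist_force: [-0.2, -14.9, 4.2]
opening: 0.085
```

```bash
python3 snap.py j; python3 - <<'E'
import cv2
t=cv2.imread("pics/sidej.png")[350:560,130:360]; cv2.imwrite("pics/jz.png",cv2.resize(t,None,fx=2.6,fy=2.6))
E
```

```text
12.25 [ 517.90482389 -114.40278447   28.32556718] [-179.9874527     0.2426655   101.52087277] [  0.20339912 -14.94292886   4.20416572] 0.08542757252488756 chute [ 2.56593338 36.3227816 ] tip 0.017
```

View pics/jz.png

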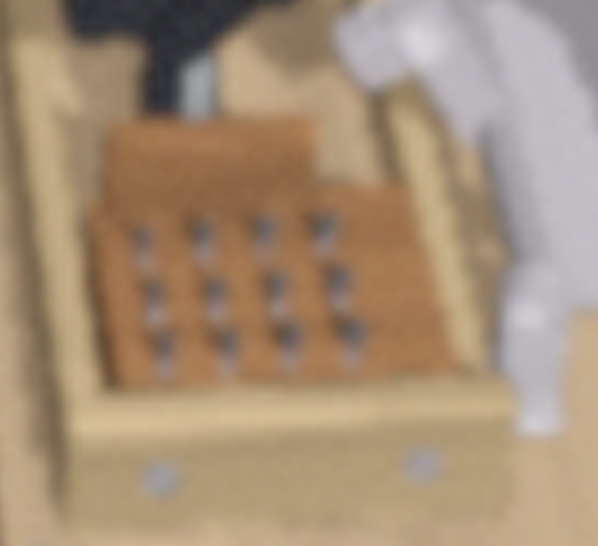

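```bash
python3 - <<'E'
from h import *
g=lambda u,v,z:c(ray("side",285+(u/2.6+130)/3.4-.4,90+(v/2.6+350)/3.4-.4,z/1000)).round(1)
print("plate top rear",g(118,120,50),g(308,118,50)); print("block front",g(118,387,30),g(455,372,30),"stop face",g(90,392,36),g(480,380,36))
E
```

```text
plate top rear [ 13.4 -26.7] [15.2 10.6]
block front [ 67.3 -31.7] [67.6 32.8] stop face [ 74.3 -38. ] [76.1 35.7]
```

>>> apply_moves(rows=[[0.2,-1,0,0,0,0,0],[0.2,-1,0,0,0,0,0],[0.2,-1,0,0,0,0,0],[0.2,-1,0,0,0,0,0],[0.4,-2,0,0,0,0,0],[0.4,-2,0,0,0,0,0],[0,0,0,0,0,0,0]])

```text
time: 13.12
ee_pos: [0.5193, -0.1204, 0.0277]
tcp_rot: [-180.0, -0.0, 101.7]
wrist_force: [-0.5, 1.2, 3.0]
opening: 0.0856
```

```bash
python3 snap.py k
```

```text
13.225 [ 519.3422306  -120.40021957   27.78781117] [-1.79998395e+02  8.86373702e-03  1.01654133e+02] [-0.30617232  1.39005328  3.25332843] 0.0857272517804483 chute [-3.59810653 36.12283699] tip 0.017
```

View pics/sidek.png

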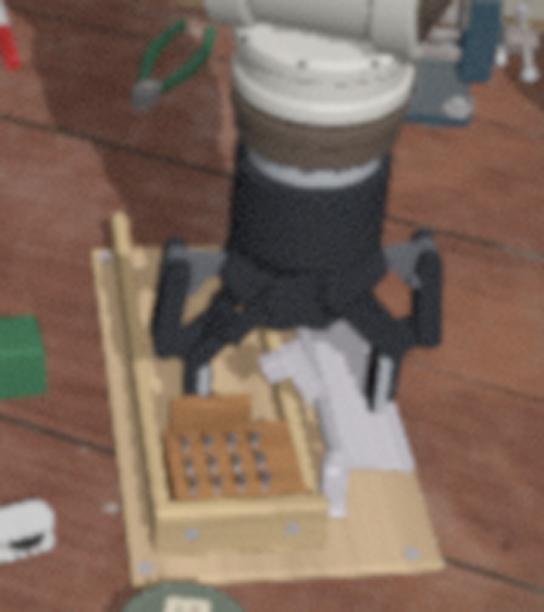

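>>> apply_moves(rows=[[0,0,3,0,0,0,0],[0,0,4,0,0,0,0],[0,0,4,0,0,0,0],[0,0,4,0,0,0,0],[0,0,4,0,0,0,0],[0,0,4,0,0,0,0],[0,0,4,0,0,0,0],[0,0,4,0,0,0,0],[0,0,5,0,0,0,0],[0,0,8,0,0,0,0],[0,0,20,0,0,0,0],[0,0,30,0,0,0,0],[0,0,30,0,0,0,0],[5,-30,20,0,0,0,0],[5,-30,0,0,0,0,0],[5,-30,0,0,0,0,0],[0,0,0,0,0,0,0],[0,0,0,0,0,0,0]])

```text
time: 15.48
ee_pos: [0.5339, -0.2099, 0.1717]
tcp_rot: [-180.0, -0.0, 101.6]
wrist_force: [-0.4, 1.2, -0.2]
opening: 0.0851
```

```bash
python3 snap.py l
```

```text
15.575 [ 534.0998841  -209.52129948  171.85633463] [-1.79980900e+02 -1.79011599e-02  1.01697967e+02] [ 0.10441664 -1.03224903  0.60944047] 0.08520135880673038 chute [-93.86513423  39.61839571] tip 0.017
```

View pics/sidel.png

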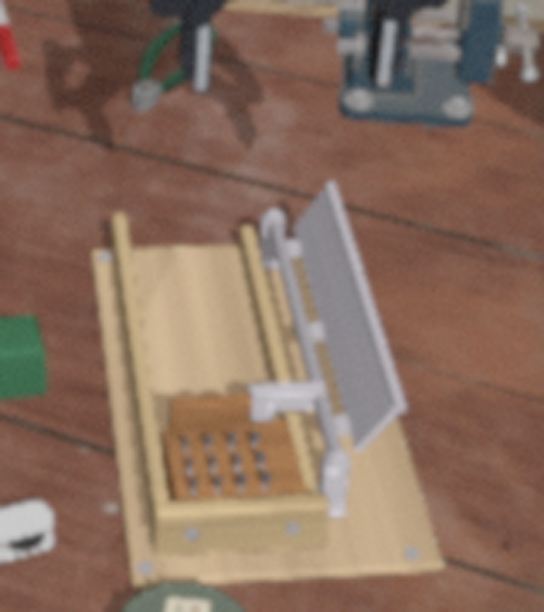

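View pics/topl.png

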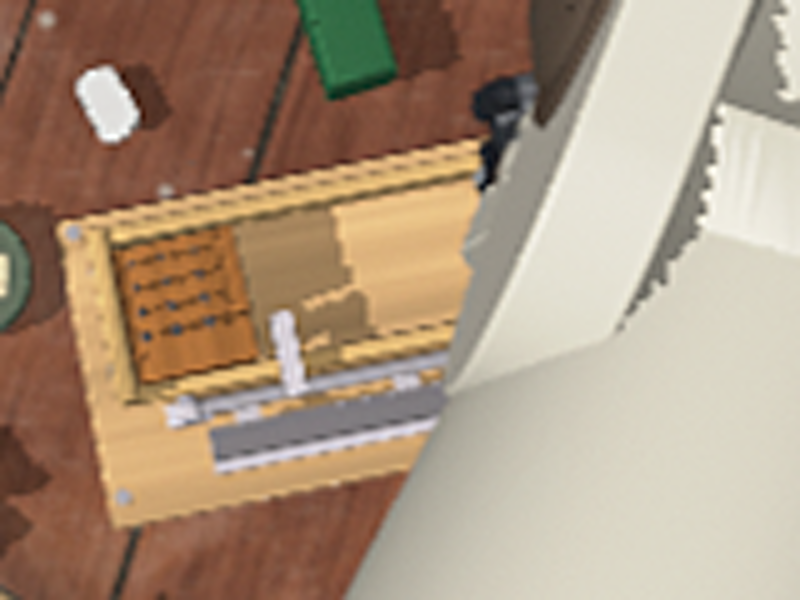

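```bash
python3 - <<'E'
from workcell import camera
import cv2
im=camera("top")[:,:,::-1]; cv2.imwrite("pics/topm_full.png",im)
cv2.imwrite("pics/topm.png",cv2.resize(im[205:255,290:345],None,fx=12,fy=12,interpolation=cv2.INTER_CUBIC))
E
```

```text
(no output)
```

View pics/topm.png

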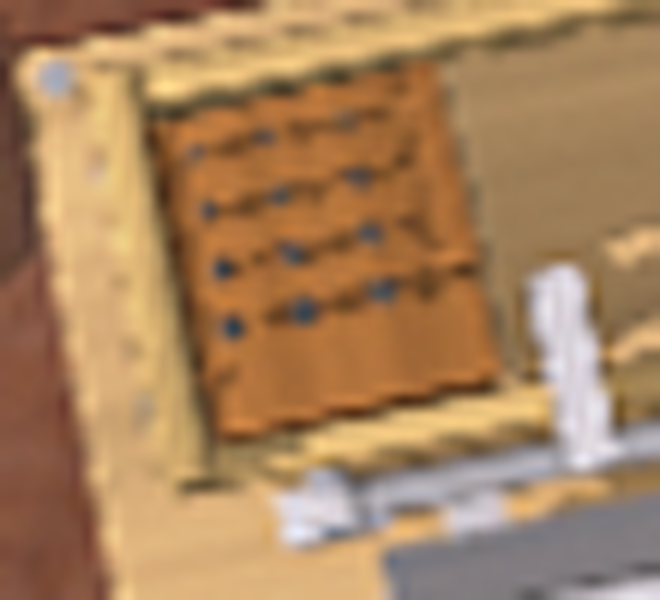

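```bash
python3 - <<'E'
from h import *
g=lambda u,v,z:c(ray("top",290+u/12-.45,205+v/12-.45,z/1000)).round(1)
print("front",g(157,115,30),g(215,437,30)); print("rear",g(497,382,30),g(435,62,50),g(470,262,50))
print("stop top edge",g(140,80,36),g(205,470,36))
import cv2
im=cv2.imread("pics/topm_full.png");h=cv2.cvtColor(im,cv2.COLOR_BGR2HSV)
m=((h[...,0]>5)&(h[...,0]<17)&(h[...,1]>150)).astype('uint8');m[:, :295]=0;m[:,340:]=0;m[:205]=0;m[250:]=0
cs,_=cv2.findContours(m,0,1);k=max(cs,key=cv2.contourArea);r=cv2.minAreaRect(k);print(r)
b=cv2.boxPoints(r)
for p in b: print(p,c(ray("top",*p,.03)).round(1))
E
```

```text
front [ 71.8 -31.5] [72.4 34.8]
rear [14.9 35. ] [ 15.  -27.9] [16.1 12.5]
stop top edge [ 73.6 -38.2] [75.4 41.4]
((316.57806396484375, 225.6975555419922), (27.587997436523438, 24.584749221801758), 77.90524291992188)
[301.6683  214.78535] [ 74.4 -30.4]
[325.7073  209.63414] [ 14.5 -31.4]
[331.48782 236.60976] [13.8 35.8]
[307.44882 241.76097] [72.8 36.7]
```

```bash
python3 -c "
from workcell import *
print(job_done())"
```

```text
the job is handed in; nothing more can be done
None
```

The rack is in against the end stop with the gate shut behind it, and I handed the job in at about 15.7 s of the 38 s allowed.

**What I did:** I lowered the open gripper so one fingertip pressed the paddle down, opening the gate to about 1.1 rad. With that finger sliding along the paddle, the other pushed the wooden rack about 116 mm. The push stalled at the stop with about 15 N while the arm barely moved. I backed the finger off, then raised it slowly so the gate swung shut.

**Last checks:**
- **Gate:** the leaf and paddle are back in the shut position, behind the rack.
- **Rack:** its rear edge measures chute x of about 15 mm, which is the fully-home value.
- **Bystanders:** the loupe and green bar show no movement in the top and side views, nor does the part of the tin in view.
- **Robot:** the gripper is clear of everything and the forces are near zero.

**One disagreement:** the top view puts the rack's front edge at about 72 mm, against a stop face measured at about 74.5 mm (nominally 75). That view also shows the 60 mm rack as about 57 mm long, as it did, to within a millimetre or so, before the push. I therefore took the gap as edge blur, since the force stall and the rear-edge reading both say it is home.

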